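# Close the damped cover of the seal case without a bang

### The arm

A 6-joint arm with a two-finger parallel gripper is mounted at the origin on a cart in front of the work surface, level with it; the furniture and walls round the work are solid. World frame = base frame: x ahead of the robot, y to its left, z up, the work surface at z = 0. Lengths are in m, angles in rad, forces in N, time in s.
With the tool pointing down it reaches from about 0.275 to 0.825 m from the base axis. Payload 4.9 kg.
Tool frame: the origin (TCP) lies midway between the tips of the shut fingers; the grasp point (between the pads) lies 19 mm behind it (grip_point_offset is the distance from the TCP to the grasp point, in m); z points along the fingers, y is the line along which they close (so a half turn about z gives the same grasp; the last joint's range is limited). The gripper opens to 85 mm and grips with 20 to 120 N. Pads are 22 mm wide; open, the fingers measure 114 mm over their backs; the gripper's body (76 mm by 85 mm) begins 54 mm behind the grasp point. The pads swing forward as they close: fully open they stand 13 mm farther back than shut.
Start: joints at [1.063, 0.326, -0.193, 1.052, 0, 1.437], TCP at [0.201, 0.512, 0.231] pointing down, gripper open.
Joint ranges: [-2.65, 2.65], [-0.97, 1.79], [-1.3, 1.35], [-1.93, 2.1], [-1.47, 1.37], [-3.14, 3.14]. Speed limits (rad/s): [2.57, 2.57, 3.14, 3.14, 3.14, 3.14].

### API

Orientations are given as a rotation vector (axis times angle).
In Python, from cell import * gives the robot as it stands. Calls block until the motion is done:
- movep(position, orientation): joint-space move of the TCP to a pose.
- move_l(position, velocity=0.15, rot=None, until_force=None): straight line of the TCP; rot=None keeps the orientation; velocity is the mean speed in m/s. With until_force (N) it stops when the force on the tool has changed by that much, and returns True; else False.
- set_joints(angles): joint-space move.
- let_go() and grab(newtons=None): open the fingers fully, or close them until they stop; newtons is the grip in N (None keeps the last).
- sleep(seconds).
- ik(position, orientation): joint angles nearest the present ones, or None.
- get_state(): the state.
- grab_frame(name): name is "scene" or "top" or "wrist"; returns a dict with "img" (400x640x3 uint8, red, green, blue), "fx", "fy", "cx", "cy" (pixels), "cam_to_world" (4x4, takes a point from camera to world coordinates); the wrist camera has in their place "T_tool_cam" (4x4, takes a point from camera to tool coordinates, whose origin is the TCP and whose axes are the flange's). Camera axes: x right, y down, z forward; pixel columns grow to the right and rows downward; lengths in m; the calibration is good to about 2 mm. A picture is of the moment at which its call begins: read the wrist's pose just before it. There is no depth.
A pose or a line that the arm cannot do raises MotionError and nothing moves.
- sign_off(): hands the job in; it is judged then, once.
Trained networks look in the newest picture that a camera, given by its name, has taken for a name from the list of things; names that differ only in an ending like _2 or _b are one class to them, and where a whole thing is asked for, a point or a joint stands for the part that bears it (a point fixed in the world has none). Each returns a list of dicts, best first, with "score" (0 to 1); they miss things now and then, are a little off and sometimes report something else, mostly with a low value. They report only what shows in the picture. A call takes as long as a camera call. They do not tell look-alikes from the thing itself.
- spot_in(camera, name): "centre" ([column, row] in pixels, amid what is visible of it).
- silhouettes(camera, name): "mask" (400x640 bool, what is visible of it) and "centre" ([column, row] in pixels, amid what is visible of it).
- tip_of(camera, name): "centre" ([column, row] in pixels: a listed point, or the origin of a listed thing).
The state is a dict: "clock": time; "q": joint angles; "joint_velocities": joint speeds; "tau": joint torques, N m; "position": TCP position; "eef_rot": TCP orientation; "contact_force": force on the tool from outside, world axes, zero at the start; "wrist_torque": the same for the moment, N m; "finger_gap": opening from 0.0 (shut) to 1.0 (fully open); "grasp_force": force on a finger pad.
Only numpy, scipy, OpenCV 4.12 (cv2) and the standard library are available. Lean on these libraries where they do the work, as an engineer would, in place of code of your own. Each camera call takes 0.05 s, during which the arm holds its last target. There are 200 camera calls.

### The job

Shut the blue cover of the grey seal case gently: push it from behind with a fingertip until it tips past upright and starts to fall, catch it on a finger under its yellow tab, and lower it on the finger, slowly, until it lies fully shut. Do not pinch the cover or let it slam, do not disturb the seals inside or anything else on the bench, and finish with the hand clear.

Things in the scene. Friction and masses are not known exactly. Their poses are not given: they have to be found in the camera images.
- seal_case: open grey plastic parts case, fixed to the bench, 120 (x) x 170 (y) x 65 mm high, walls 5 mm, one middle divider, a rubber shaft seal in each half. Origin at the centre of its underside; its own x axis points from its front wall to its hinge side (away from the robot at yaw 0), z up.
- cover (a joint): angle of the blue hinged cover, rad: 0 = shut flat on the case, 1.75 = open against its stop, leaning back past upright. Starts above 1.65; balances near 1.55; below that it falls shut by itself (0.16 to 0.26 kg; hinge damped, 0.13 N m s/rad): let go at 1.4 it reaches 0.85 after 1.1 to 1.9 s and shuts about 1 s later, too hard, at 0.8 to 1.35 rad/s.
- cover_hinge (a point): middle of the cover's hinge axis, on the case's rear top edge, 68 mm above the bench, 64 mm behind the case's centre; the axis runs along the case's y.
- tab_edge (a point): middle of the free end of the yellow finger tab at the cover's free edge, 156 mm from the hinge axis. The tab is 50 mm wide, 6 mm thick, and stands 28 mm past the cover plate (6 mm thick, 174 mm wide). Shut, it stands 32 mm out from the case's front wall, its underside 66 mm above the bench, so that a finger fits below. x along the cover to the hinge, z out of its outer face.
- seal_0: black rubber shaft seal, 30 mm across, 10 mm high, lying in the half of the case at its own -y side; origin under its centre. Leave alone.
- seal_1: the same in the half at the case's +y side. Leave alone.
- glue_bottle: white bottle with an orange nozzle, 36 mm across, 104 mm high, bystander; origin under its centre.
- marker_black: black and white marker pen lying on the bench, 137 mm long, bystander; origin under its middle.
- impeller_open_b: grey open impeller, 122 mm across, 30 mm high, bystander; origin under its centre.
- cover_ring_c: grey impeller cover ring, 113 mm across, 16 mm high, bystander; origin under its centre.
- masking_tape: roll of masking tape lying flat, 106 mm across, 26 mm high, bystander; origin under its centre.
- spanner_13: open-ended spanner lying on the bench behind the case, 144 mm long, bystander; origin under its middle.
There are look-alikes about, which are no part of the job. There is more than one size of the seal_case; the job needs the larger.

How it is judged:
On the way, in this order (a step that is already met when the one before it is completed fails the run):
1. the cover has tipped forward past upright (value of joint cover below 1.45 rad), for 0.02 s.
2. the cover lies on the fingers part-way down (0.2 to 1.15 rad open), falling no faster than 0.4 rad/s (value of joint cover between 0.2 and 1.15 rad and velocity of joint cover above -0.4 rad/s and contact force between the fingers and cover above 0.25 N), for 0.2 s.
At the end, for the whole second after the job is handed in: the cover is fully shut (under 0.03 rad) and at rest; the seals and the six bystanders are within 20 mm of where they were (value of joint cover below 0.03 rad and velocity of joint cover between -0.05 and 0.05 rad/s and distance of each of glue_bottle, marker_black, impeller_open_b, cover_ring_c, masking_tape, spanner_13, seal_0, seal_1 from where it was at the start of the episode below 0.02 m); the robot touches nothing.
It fails at once if the cover slams: it falls faster than 0.45 rad/s with 0.25 to 0.04 rad left to go (a drop over the last few millimetres does not count) (value of joint cover between 0.04 and 0.25 rad and velocity of joint cover below -0.45 rad/s).
It fails at once if the cover is pinched or forced: more than 20 N between fingers and cover (contact force between the fingers and cover above 20 N).
It fails at once if a seal or bystander is moved by more than 20 mm (not (distance of glue_bottle from where it was at the start of the episode below 0.02 m) or not (distance of marker_black from where it was at the start of the episode below 0.02 m) or not (distance of impeller_open_b from where it was at the start of the episode below 0.02 m) or not (distance of cover_ring_c from where it was at the start of the episode below 0.02 m) or not (distance of masking_tape from where it was at the start of the episode below 0.02 m) or not (distance of spanner_13 from where it was at the start of the episode below 0.02 m) or not (distance of seal_0 from where it was at the start of the episode below 0.02 m) or not (distance of seal_1 from where it was at the start of the episode below 0.02 m)).
It also fails if it takes over 53 s, if anything falls off the work surface, if the arm or the gripper's body presses on something with over 40 N, if the wrist force passes 120 N, or if a joint passes its speed limit or range.

## Working session

There is one attempt and no reset: what is moved stays moved. The work goes in short steps, each a Python script; the robot and the scene stay as the last script left them, time stands still between calls to the robot, and variables do not carry over. Pictures are saved under pics/ and viewed, at most 10 in all, crops included, and the job is handed in when it is done.

```bash
mkdir -p pics; python3 - <<'E'
from cell import *
import cv2,numpy as np,pickle
out={}
for c in("scene","top"):
    f=grab_frame(c); out[c]=f
    cv2.imwrite(f"pics/{c}0.png",f["img"][:,:,::-1])
    print(c,f["fx"],f["cx"],np.round(f["cam_to_world"],3).tolist())
    for n in("seal_case","cover_hinge","tab_edge","seal_0","glue_bottle"):
        print(n,[(np.round(d["centre"]).tolist(),round(d["score"],2)) for d in tip_of(c,n)])
pickle.dump(out,open("f0.pkl","wb"))
print(get_state())
E
```

```text
scene 442.60803592661523 313.3614467147732 [[0.49, -0.635, 0.597, -0.239], [-0.872, -0.361, 0.332, -0.475], [0.004, -0.683, -0.731, 1.042], [0.0, 0.0, 0.0, 1.0]]
seal_case [([282.0, 200.0], 0.77), ([236.0, 240.0], 0.67)]
cover_hinge [([234.0, 219.0], 0.85), ([280.0, 172.0], 0.73)]
tab_edge [([228.0, 254.0], 0.9), ([278.0, 126.0], 0.65)]
seal_0 [([290.0, 200.0], 0.47), ([365.0, 263.0], 0.19)]
glue_bottle [([406.0, 216.0], 0.65)]
top 519.2409799523759 319.4875551459864 [[-0.007, -0.997, 0.075, 0.47], [-1.0, 0.007, -0.004, -0.022], [0.004, -0.075, -0.997, 1.416], [0.0, 0.0, 0.0, 1.0]]
seal_case [([272.0, 298.0], 0.79), ([276.0, 219.0], 0.61)]
cover_hinge [([265.0, 201.0], 0.78)]
tab_edge [([249.0, 187.0], 0.78), ([275.0, 323.0], 0.77)]
seal_0 [([358.0, 206.0], 0.69), ([267.0, 237.0], 0.65), ([290.0, 214.0], 0.46)]
glue_bottle [([414.0, 170.0], 0.49)]
{'clock': 0.6, 'q': array([ 1.06281240e+00,  3.26170653e-01, -1.92610008e-01,  1.05201116e+00,
       -4.95307971e-06,  1.43658448e+00]), 'joint_velocities': array([-0.00225015, -0.00029858, -0.00029199, -0.0006902 , -0.00079867,
       -0.00015853]), 'tau': array([-9.88736938e-04, -4.43094349e+01,  2.62644553e+01,  1.43882462e-03,
       -1.89873776e-04, -6.44147093e-06]), 'position': array([0.20082233, 0.51203497, 0.23129303]), 'eef_rot': array([5.83706962e-01, 3.08688388e+00, 4.26744051e-06]), 'contact_force': array([ 0.52383356, -0.5463076 , -1.07518987]), 'wrist_torque': array([ 0.02703466, -0.01902019,  0.00913884]), 'grasp_force': 0.0, 'finger_gap': 0.9954862401731344}
```

View pics/scene0.png

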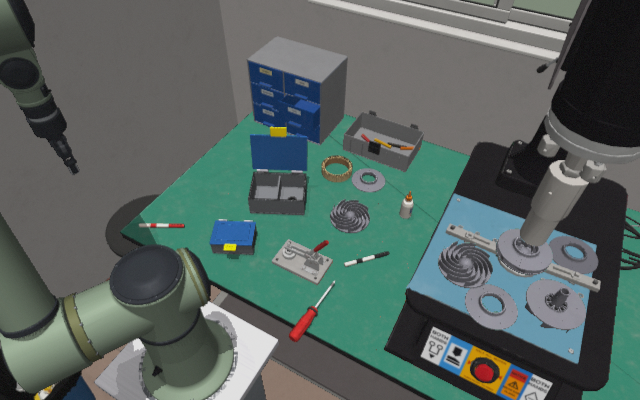

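View pics/top0.png

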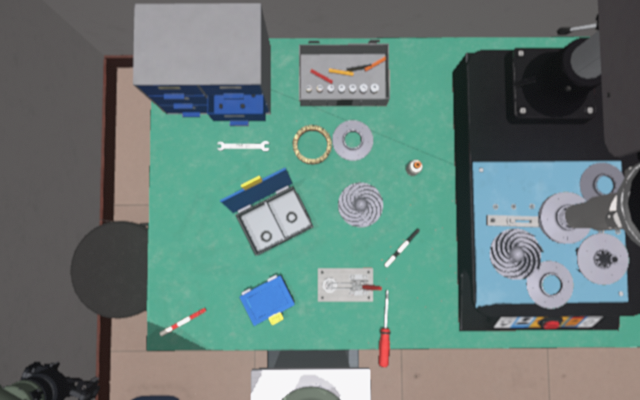

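Open larger case: scene (279,190), top (272,222), about 170 mm wide at rim. Look-alikes: the shut smaller case with yellow tab at scene (234,237) / top (267,300), and the grey open tool box at scene (383,140) / top (344,72) (no blue cover). I choose the open one. Next is a close crop.

```bash
python3 - <<'E'
import pickle,cv2,numpy as np
o=pickle.load(open("f0.pkl","rb"))
a=cv2.resize(o["top"]["img"][160:260,210:320],None,fx=5,fy=5,interpolation=cv2.INTER_CUBIC)
b=cv2.resize(o["scene"]["img"][115:225,240:320],None,fx=4.5,fy=4.5,interpolation=cv2.INTER_CUBIC)
b=cv2.resize(b,(250,int(250*110/80)))
c=np.zeros((500,800,3),np.uint8); c[:,:550]=a; c[:b.shape[0],550:]=b
cv2.imwrite("pics/crop0.png",c[:,:,::-1])
E
```

```text
(no output)
```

View pics/crop0.png

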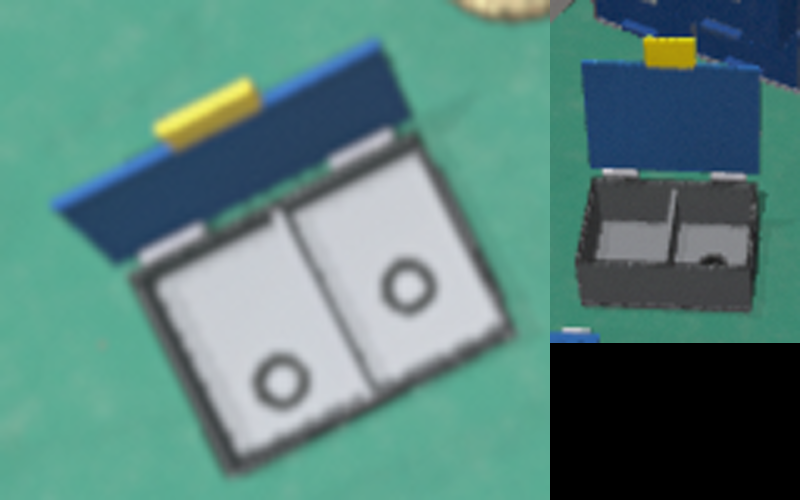

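The crop shows the open case: rim corners in top pixels (237,215), (294,188), (313,227), (256,255); cover free corners (221,201), (286,168); tab end (241,185)–(260,176). Fit the pose from these, and check IK for a straddling arc about the hinge.

```bash
cat > h.py <<'E'
from cell import *
import numpy as np, pickle
from scipy.spatial.transform import Rotation as R
from scipy.optimize import least_squares
Rz=lambda a:R.from_euler('z',a).as_matrix()
def cov(u,w,th,t=0.): # case-frame point on the cover: u from hinge towards the free edge, w along case y, t out of outer face
    return np.array([.064-u*np.cos(th)+t*np.sin(th),w,.068+u*np.sin(th)+t*np.cos(th)])
def proj(f,p):
    c=np.linalg.inv(f["cam_to_world"])@np.r_[p,1]; return np.array([f["fx"]*c[0]/c[2]+f["cx"],f["fy"]*c[1]/c[2]+f["cy"]])
E
python3 - <<'E'
from h import *
o=pickle.load(open("f0.pkl","rb"))
def pts(th):
    T="top";S="scene"
    return [(T,[.06,.085,.065],(237,215)),(T,[.06,-.085,.065],(294,188)),(T,[-.06,-.085,.065],(313,227)),(T,[-.06,.085,.065],(256.4,254.6)),
     (T,cov(.128,.087,th),(221,201)),(T,cov(.128,-.087,th),(286,168)),(T,cov(.156,.025,th),(241,185.4)),(T,cov(.156,-.025,th),(260,176)),
     (S,cov(.156,0,th),(279,126.5)),(S,cov(.128,.087,th),(250.5,135)),(S,cov(.128,-.087,th),(307,136))]
def res(v):
    return np.concatenate([proj(o[c],Rz(v[2])@np.array(p)+[v[0],v[1],0])-q for c,p,q in pts(v[3])])
s=least_squares(res,[.7,.1,.4,1.7]); print(s.x,np.round(s.fun.reshape(-1,2),1).tolist())
np.save("pose.npy",s.x)
inv=np.linalg.inv
for n,px in dict(spanner=(243,146),impeller=(360,205),ring=(312,144),smallcase=(267,300),jig=(345,285)).items():
    f=o["top"];d=f["cam_to_world"][:3,:3]@[(px[0]-f["cx"])/f["fx"],(px[1]-f["cy"])/f["fy"],1];c=f["cam_to_world"][:3,3];print(n,(c-d*c[2]/d[2]).round(3))
E
```

```text
[0.54320449 0.08822805 0.45708106 1.77827741] [[-1.4, 0.2], [0.1, -1.8], [1.5, 0.2], [-0.6, 1.9], [-0.3, -0.5], [0.7, -0.1], [0.5, -0.1], [0.9, -0.3], [-1.1, 0.1], [-0.9, -1.1], [0.0, 0.1]]
spanner [0.755 0.182 0.   ]
impeller [ 0.589 -0.139  0.   ]
ring [ 0.759 -0.009  0.   ]
smallcase [0.334 0.115 0.   ]
jig [ 0.372 -0.096  0.   ]
```

```bash
cat >> h.py <<'E'
X=np.load("pose.npy"); YAW=X[2]
def pose(phi,L=.020,sgn=1,w=0.,yaw=None):
    """Tool pose whose front/under pad would carry the tab edge at cover angle phi, fingertips L past it."""
    psi=np.interp(phi,[-.1,.9,1.45],[.45,1.4,1.5])
    z=np.array([np.cos(psi),0,-np.sin(psi)]); n=np.array([-np.sin(psi),0,-np.cos(psi)])
    E=cov(.156,w,phi,-.002)
    tcp=E+z*(L+.013)-n*.0425
    y=sgn*n; M=np.column_stack([np.cross(y,z),y,z])
    W=Rz(YAW); return W@tcp+[X[0],X[1],0], R.from_matrix(W@M).as_rotvec()
E
python3 - <<'E'
from h import *
print(R.from_rotvec(get_state()["eef_rot"]).as_matrix().round(2).tolist())
for sgn in(1,-1):
    for phi,L in((1.45,-.06),(1.45,.02),(1.2,.02),(.9,.02),(.5,.02),(.2,.02),(-.06,.02),(-.06,-.06)):
        p,r=pose(phi,L,sgn); q=ik(p,r); print(sgn,phi,L,p.round(3),None if q is None else np.round(q,2))
E
```

```text
[[-0.93, 0.37, 0.0], [0.37, 0.93, 0.0], [-0.0, 0.0, -1.0]]
1 1.45 -0.06 [0.617 0.125 0.273] [ 0.07  0.4   0.02  1.13  0.03 -1.96]
1 1.45 0.02 [0.622 0.127 0.193] [ 0.07  0.46 -0.1   0.95  0.03 -1.95]
1 1.2 0.02 [0.59  0.111 0.185] [ 0.04  0.37 -0.26  0.83  0.05 -1.99]
1 0.9 0.02 [0.555 0.094 0.164] [-0.    0.29 -0.44  0.68  0.08 -2.03]
1 0.5 0.02 [0.525 0.079 0.135] [-0.17  0.13 -0.93  0.05  0.31 -2.12]
1 0.2 0.02 [0.511 0.072 0.106] [-0.33  0.28 -1.25 -0.62  0.55 -2.16]
1 -0.06 0.02 [0.505 0.069 0.079] None
1 -0.06 -0.06 [0.442 0.038 0.116] None
-1 1.45 -0.06 [0.617 0.125 0.273] [0.07 0.4  0.02 1.13 0.03 1.18]
-1 1.45 0.02 [0.622 0.127 0.193] [ 0.07  0.46 -0.1   0.95  0.03  1.19]
-1 1.2 0.02 [0.59  0.111 0.185] [ 0.04  0.37 -0.26  0.83  0.05  1.16]
-1 0.9 0.02 [0.555 0.094 0.164] [-0.    0.29 -0.44  0.68  0.08  1.11]
-1 0.5 0.02 [0.525 0.079 0.135] [-0.17  0.13 -0.93  0.05  0.31  1.02]
-1 0.2 0.02 [0.511 0.072 0.106] [-0.33  0.28 -1.25 -0.62  0.55  0.98]
-1 -0.06 0.02 [0.505 0.069 0.079] None
-1 -0.06 -0.06 [0.442 0.038 0.116] None
```

```bash
sed -i 's/def pose(phi,L=.020,sgn=1,w=0.,yaw=None):/def pose(phi,L=.020,sgn=-1,w=0.,pe=.45,yaw=YAW):/; s/\[.45,1.4,1.5\]/[pe,1.4,1.5]/; s/    W=Rz(YAW); return W@tcp+\[X\[0\],X\[1\],0\], R.from_matrix(W@M).as_rotvec()/    D=Rz(yaw-YAW); tcp=E+D@(tcp-E)\n    W=Rz(YAW); return W@tcp+[X[0],X[1],0], R.from_matrix(W@D@M).as_rotvec()/' h.py
python3 - <<'E'
from h import *
for yaw in(-.1,.2,YAW,.7,.9):
  for pe in(.5,.6,.7,.8,.9,1.):
    s=[]
    for phi,L in((.4,.02),(.2,.02),(.05,.02),(-.08,.02),(-.08,-.02),(-.08,-.05)):
        p,r=pose(phi,L,pe=pe,yaw=yaw); q=ik(p,r); s.append('--' if q is None else np.round(q[1:5],2).tolist())
    print(round(yaw,2),pe,s if yaw==YAW else ['-' if a=='--' else 'ok' for a in s])
E
```

```text
-0.1 0.5 ['ok', 'ok', '-', '-', '-', '-']
-0.1 0.6 ['ok', 'ok', '-', '-', '-', '-']
-0.1 0.7 ['ok', 'ok', 'ok', '-', '-', '-']
-0.1 0.8 ['ok', 'ok', 'ok', 'ok', '-', '-']
-0.1 0.9 ['ok', 'ok', 'ok', 'ok', 'ok', 'ok']
-0.1 1.0 ['ok', 'ok', 'ok', 'ok', 'ok', 'ok']
0.2 0.5 ['ok', 'ok', '-', '-', '-', '-']
0.2 0.6 ['ok', 'ok', '-', '-', '-', '-']
0.2 0.7 ['ok', 'ok', 'ok', '-', '-', '-']
0.2 0.8 ['ok', 'ok', 'ok', 'ok', '-', '-']
0.2 0.9 ['ok', 'ok', 'ok', 'ok', 'ok', 'ok']
0.2 1.0 ['ok', 'ok', 'ok', 'ok', 'ok', 'ok']
0.46 0.5 [[0.14, -1.02, -0.1, 0.37], [0.25, -1.22, -0.54, 0.52], '--', '--', '--', '--']
0.46 0.6 [[0.15, -0.98, -0.03, 0.33], [0.23, -1.16, -0.4, 0.46], [0.38, -1.29, -0.77, 0.57], '--', '--', '--']
0.46 0.7 [[0.16, -0.93, 0.05, 0.3], [0.21, -1.1, -0.28, 0.41], [0.32, -1.22, -0.58, 0.5], '--', '--', '--']
0.46 0.8 [[0.17, -0.89, 0.11, 0.26], [0.21, -1.04, -0.16, 0.35], [0.28, -1.15, -0.41, 0.43], [0.39, -1.23, -0.66, 0.49], [0.26, -1.25, -0.51, 0.52], [0.15, -1.26, -0.38, 0.55]]
0.46 0.9 [[0.19, -0.85, 0.18, 0.23], [0.21, -0.98, -0.06, 0.3], [0.27, -1.08, -0.26, 0.36], [0.35, -1.15, -0.46, 0.41], [0.22, -1.16, -0.32, 0.43], [0.11, -1.17, -0.21, 0.45]]
0.46 1.0 [[0.2, -0.8, 0.25, 0.2], [0.23, -0.92, 0.04, 0.25], [0.27, -1.01, -0.13, 0.3], [0.32, -1.07, -0.28, 0.33], [0.2, -1.07, -0.16, 0.35], [0.11, -1.07, -0.05, 0.36]]
0.7 0.5 ['ok', 'ok', 'ok', 'ok', 'ok', 'ok']
0.7 0.6 ['ok', 'ok', 'ok', 'ok', 'ok', 'ok']
0.7 0.7 ['ok', 'ok', 'ok', 'ok', 'ok', 'ok']
0.7 0.8 ['ok', 'ok', 'ok', 'ok', 'ok', 'ok']
0.7 0.9 ['ok', 'ok', 'ok', 'ok', 'ok', 'ok']
0.7 1.0 ['ok', 'ok', 'ok', 'ok', 'ok', 'ok']
0.9 0.5 ['ok', 'ok', 'ok', 'ok', 'ok', 'ok']
0.9 0.6 ['ok', 'ok', 'ok', 'ok', 'ok', 'ok']
0.9 0.7 ['ok', 'ok', 'ok', 'ok', 'ok', 'ok']
0.9 0.8 ['ok', 'ok', 'ok', 'ok', 'ok', 'ok']
0.9 0.9 ['ok', 'ok', 'ok', 'ok', 'ok', 'ok']
0.9 1.0 ['ok', 'ok', 'ok', 'ok', 'ok', 'ok']
```

```bash
cat >> h.py <<'E'
def P(phi,L=.02): return pose(phi,L,pe=.65,yaw=np.interp(phi,[.2,.9],[.7,YAW]))
E
python3 - <<'E'
from h import *
import cv2
print([ik(*P(f)) is not None for f in np.arange(1.45,-.1,-.1)], ik(*P(-.08,-.06)))
movep(*P(1.45,-.08))
f=grab_frame("scene"); cv2.imwrite("pics/s1.png",f["img"][60:260,140:460,::-1].repeat(2,0).repeat(2,1))
print([(d["centre"],d["score"]) for d in tip_of("scene","tab_edge")])
grab_frame("top");print([(d["centre"],d["score"]) for d in tip_of("top","tab_edge")])
g=get_state();print(g["clock"],g["position"],P(1.45,-.08)[0],g["contact_force"])
E
```

```text
[True, True, True, True, True, True, True, True, True, True, True, True, True, True, True, True] [-0.64973665  0.24779345 -1.18034923 -0.1300029   0.8753498   0.34926789]
[([274.5, 123.9], 0.56)]
[([249.3, 186.6], 0.93), ([278.3, 324.3], 0.79)]
2.85 [0.61550444 0.1247889  0.29245009] [0.615773   0.12391859 0.29246072] [-0.06403701  0.69741845  0.64013662]
```

View pics/s1.png

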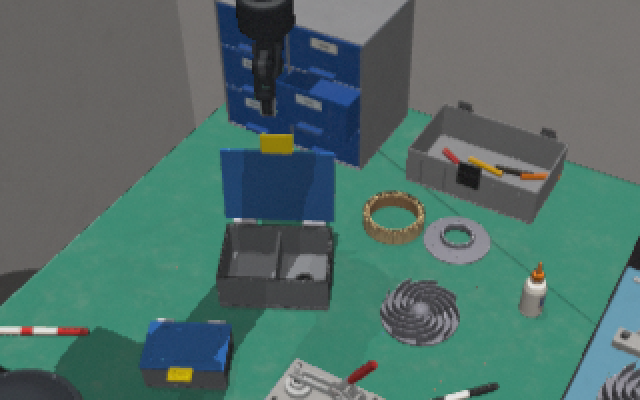

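The gripper (crop 265,110) hangs above the yellow tab (crop 277,143), cover still open. Descend with a force guard and look.

```bash
python3 - <<'E'
from h import *
import cv2
w=grab_frame("wrist")["img"]
p,r=P(1.45,-.005); print(move_l(p,.06,r,until_force=3))
f=grab_frame("scene")["img"][80:200,200:360]
c=np.zeros((400,800,3),np.uint8); c[:,:480]=cv2.resize(w,(480,400)); c[:240,480:]=cv2.resize(f,(320,240))
cv2.imwrite("pics/w1.png",c[:,:,::-1]); g=get_state(); print(g["clock"],g["position"],p,g["contact_force"])
E
```

```text
False
4.35 [0.62083809 0.12627847 0.21819681] [0.62053367 0.12625998 0.21764859] [-0.43043613 -0.32063574 -0.11852141]
```

View pics/w1.png

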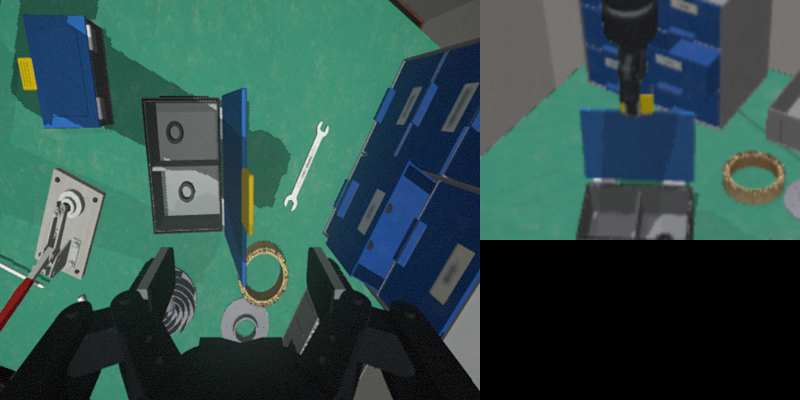

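Wrist view: the cover (x≈235, tab at 250,200) stands between the two fingers (155 and 320); scene shows the front finger before the tab. Lower in and sweep until the cover tips.

```bash
python3 - <<'E'
from h import *
import cv2
p,r=P(1.45); print(move_l(p,.05,r,until_force=4))
for f in (1.3,1.15,1.05,1.0,.96):
    p,r=P(f); print(f,move_l(p,.05,r,until_force=6)); g=get_state(); print(round(g["clock"],2),g["contact_force"].round(2))
for i in range(4):
    sleep(.4); g=get_state(); print(round(g["clock"],2),g["contact_force"].round(2),g["wrist_torque"].round(3))
f=grab_frame("scene")["img"][80:200,200:360]; cv2.imwrite("pics/s2.png",cv2.resize(f,(640,480))[:,:,::-1])
E
```

```text
False
1.3 False
5.6 [-0.37  0.29 -0.08]
1.15 False
6.19 [ 0.31 -0.16 -0.25]
1.05 False
6.63 [-0.6   0.35 -0.55]
1.0 False
6.93 [-0.71  0.55  1.03]
0.96 False
7.2 [0.09 0.68 0.07]
7.6 [ 0.05 -0.1  -0.05] [-0.061  0.096 -0.021]
8.0 [-0.13 -0.71  0.83] [-0.052  0.154  0.02 ]
8.4 [ 0.43 -0.11 -0.  ] [-0.051  0.099  0.006]
8.8 [-0.49  0.41 -0.52] [-0.119  0.214  0.02 ]
```

View pics/s2.png

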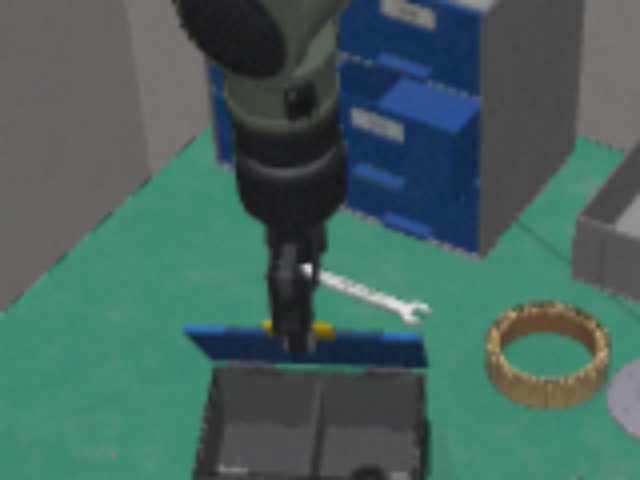

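The cover is foreshortened and leaning forward onto the front finger (tab at crop 300,328). Lower it slowly.

```bash
cat >> h.py <<'E'
def lower(phis,rate=.12):
    for a,b in zip(phis[:-1],phis[1:]):
        p,r=P(b); d=np.linalg.norm(p-get_state()["position"]); s=move_l(p,d/(abs(b-a)/rate),r,until_force=8)
        g=get_state(); print(round(b,2),s,round(g["clock"],2),g["contact_force"].round(2),g["wrist_torque"].round(2))
        if s: break
E
python3 - <<'E'
from h import *
import cv2
lower([.96,.85,.75,.65,.55,.45])
f=grab_frame("scene")["img"][80:240,180:380]; cv2.imwrite("pics/s3.png",cv2.resize(f,(700,560))[:,:,::-1])
E
```

```text
0.85 False 9.93 [-1.87  0.19  0.44] [-0.14  0.45 -0.05]
0.75 False 10.91 [-1.72  0.58  0.83] [-0.16  0.55  0.01]
0.65 False 11.89 [-1.58 -0.76 -0.35] [-0.22  0.54  0.01]
0.55 False 12.88 [-2.14 -1.19  0.39] [-0.28  0.64 -0.  ]
0.45 False 13.86 [-1.5  -0.89 -1.55] [-0.49  0.62 -0.02]
```

View pics/s3.png

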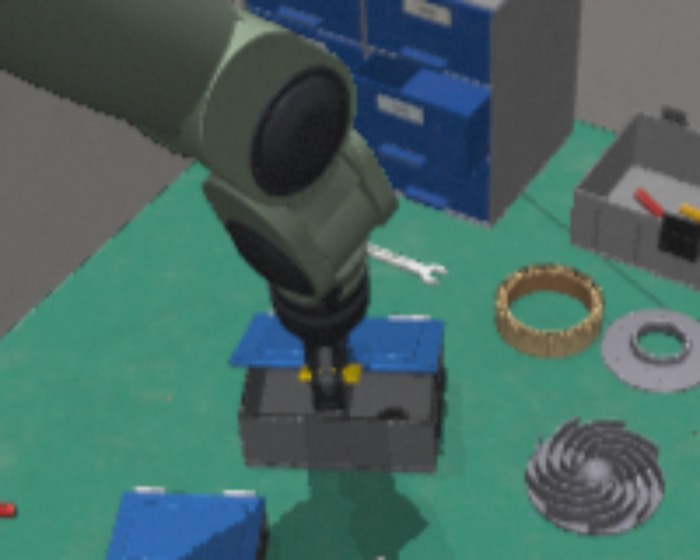

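The cover rests on the finger, tab (330,375) visible both sides of it, about 0.45 rad. Continue to shut, then withdraw.

```bash
python3 - <<'E'
from h import *
import cv2
lower([.45,.35,.25,.15,.08,.02,-.03,-.08],.1)
f=grab_frame("scene")["img"][80:240,180:380]; cv2.imwrite("pics/s4.png",cv2.resize(f,(700,560))[:,:,::-1])
E
```

```text
0.35 False 15.05 [-2.32 -1.65 -0.53] [-0.69  0.67 -0.06]
0.25 False 16.19 [-0.96 -1.03 -0.23] [-0.76  0.68 -0.12]
0.15 False 17.33 [-1.52 -1.03 -0.51] [-0.78  0.73 -0.04]
0.08 False 18.18 [-0.71 -0.28 -0.93] [-0.61  0.73 -0.05]
0.02 False 18.93 [-0.47 -0.37 -0.51] [-0.61  0.74  0.05]
-0.03 False 19.57 [-0.15  0.96  0.93] [-0.48  0.57 -0.02]
-0.08 False 20.23 [ 0.08 -0.   -0.26] [-0.51  0.58  0.05]
```

View pics/s4.png

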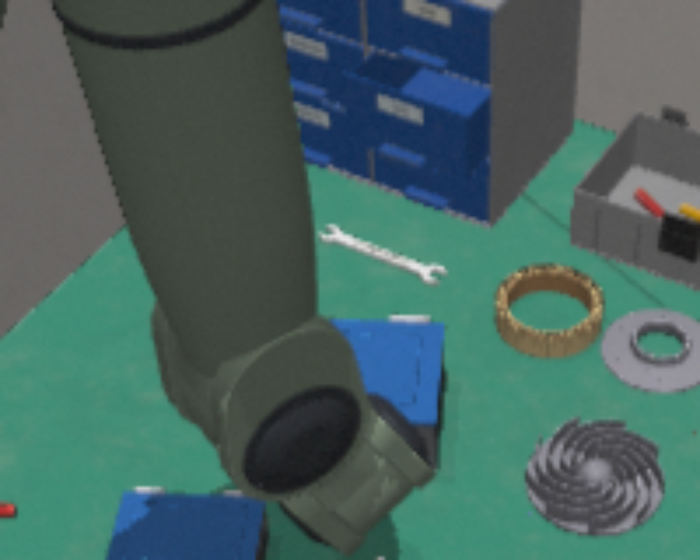

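The visible cover part (390,370) lies flat on the case and the contact force has vanished. Withdraw along the finger axis, then lift.

```bash
python3 - <<'E'
from h import *
import cv2
p,r=P(-.08,-.055); print(move_l(p,.06,r,until_force=6))
g=get_state(); p=g["position"]+[0,-.0,.12]
try: print(move_l(p,.1,until_force=6))
except MotionError as e: print(e); 
q=get_state()["q"].copy(); q[0]-=.5; set_joints(q)
g=get_state();print(g["clock"],g["position"],g["contact_force"])
f=grab_frame("scene")["img"][80:240,160:420]
t=grab_frame("top")["img"][120:340,190:450]
c=np.vstack([cv2.resize(f,(500,300)),cv2.resize(t,(500,300))]);cv2.imwrite("pics/s5.png",c[:,:,::-1])
E
```

```text
False
False
23.9083 [ 0.42086576 -0.17923541  0.23191507] [ 0.64876735 -0.1055704  -1.04505071]
```

View pics/s5.png

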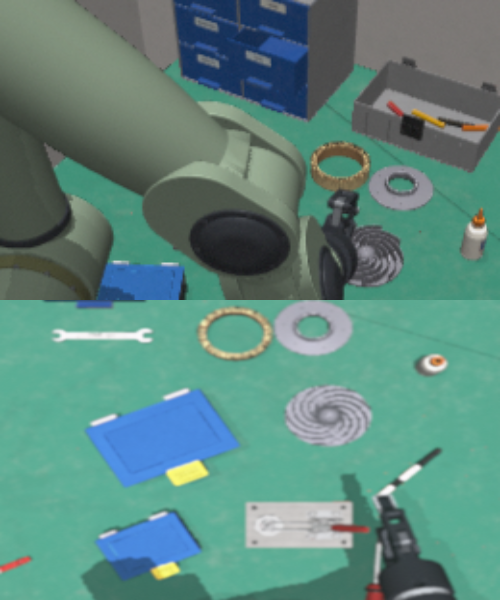

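The cover lies shut (lower view 165,437, tab at 187,472), the bystanders are in place and the hand is clear at z ≈ 0.23.

```bash
python3 -c "
from cell import *
print(sign_off())"
```

```text
the job is handed in; nothing more can be done
None
```

The blue cover was tipped, caught under its tab and lowered slowly until shut. In the last pictures it lies flat, nothing on the bench looks moved, and the hand is clear. I handed the job in at about 24 s, but the hand-in call returned no verdict.

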